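# Erect the fold-flat tray and square it into the corner stop

### The job

Fold up all four yellow sides of the flat tray so that each stands upright, then slide the erected tray along the desk, without lifting it, fully home into the red corner stop: its far edge flush against the far bar and its left edge flush against the left bar. Leave the other things on the desk where they are.

Things in the scene. Friction and masses are not known exactly. Their poses are not given: they have to be found in the camera images.
- tray: White floor of the fold-flat tray, a loose plate 120 (its x) x 100 (its y) x 8 mm (z), about 0.3 kg, lying on the desk. Origin: centre of its underside. Its x axis points roughly away from the robot, y to the left, z up. Four yellow sides are hinged to the edges of its top face, 60 mm (far, near) or 50 mm (left, right) from the centre and 8 mm above the desk.
- far_side (a joint): Hinge of the far side, the yellow panel on the tray's +x edge: 96 mm wide along the hinge, 45 mm from hinge to free edge, 5 mm thick. 0 = lying flat outwards, 1.571 = standing straight up, where a stop ends its travel and its outer face is flush with the floor's edge. A stiff crease: it stays where it is left and is moved by less than 1 N at its free edge.
- far_side_edge (a point): Middle of the free edge of the far side, 45 mm from its hinge. It is 8 mm + 45 mm x sin(joint value) above the desk (plus up to 2.5 mm).
- left_side (a joint): Hinge of the left side, the yellow panel on the tray's +y edge: 106 mm wide along the hinge, 45 mm from hinge to free edge, 5 mm thick. 0 = lying flat outwards, 1.571 = standing straight up, where a stop ends its travel and its outer face is flush with the floor's edge. A stiff crease: it stays where it is left and is moved by less than 1 N at its free edge.
- left_side_edge (a point): Middle of the free edge of the left side, 45 mm from its hinge. It is 8 mm + 45 mm x sin(joint value) above the desk (plus up to 2.5 mm).
- near_side (a joint): Hinge of the near side, the yellow panel on the tray's -x edge: 96 mm wide along the hinge, 45 mm from hinge to free edge, 5 mm thick. 0 = lying flat outwards, 1.571 = standing straight up, where a stop ends its travel and its outer face is flush with the floor's edge. A stiff crease: it stays where it is left and is moved by less than 1 N at its free edge.
- near_side_edge (a point): Middle of the free edge of the near side, 45 mm from its hinge. It is 8 mm + 45 mm x sin(joint value) above the desk (plus up to 2.5 mm).
- right_side (a joint): Hinge of the right side, the yellow panel on the tray's -y edge: 106 mm wide along the hinge, 45 mm from hinge to free edge, 5 mm thick. 0 = lying flat outwards, 1.571 = standing straight up, where a stop ends its travel and its outer face is flush with the floor's edge. A stiff crease: it stays where it is left and is moved by less than 1 N at its free edge.
- right_side_edge (a point): Middle of the free edge of the right side, 45 mm from its hinge. It is 8 mm + 45 mm x sin(joint value) above the desk (plus up to 2.5 mm).
- corner_stop: Red L-shaped corner stop fixed to the desk: two bars 15 mm thick and 30 mm high. Origin: the inner corner, at desk level. One bar runs 135 mm from it along its -y with its inner face at x = 0 (the far bar), the other 135 mm along its -x with its inner face at y = 0 (the left bar). A tray fully home has its centre at x = -60 mm, y = -50 mm in this frame, with the same yaw.
- sanitizer: Bystander: blue pump bottle, 64 mm across, 156 mm tall. Origin: centre of its underside.
- knife: Bystander: yellow utility knife with black end, 130 x 24 x 13 mm, lying flat. Origin: centre of its underside.
- marker: Bystander: black marker pen with maroon cap, 135 x 18 x 18 mm, lying flat. Origin: centre of its underside.
- tape: Bystander: roll of brown tape lying flat, 100 mm across, 45 mm tall. Origin: centre of its underside.
- keys: Bystander: small bunch of keys with a blue tag, about 115 mm long, 8 mm tall. Origin: centre of its underside.
- stapler: Bystander: red and black stapler, 150 x 38 x 57 mm. Origin: centre of its underside.
- mug: Bystander: white mug, 80 mm across, 90 mm tall. Origin: centre of its underside.

How it is judged (in metres and radians):
On the way, in this order (a step that is already met when the one before it is completed fails the run):
1. all four sides stand upright (value of joint each of far_side, left_side, near_side, right_side above 1.4 rad), for 0.2 s.
2. the tray is flush in the corner stop (x of tray in the frame of corner_stop between -0.064 and -0.056 m and y of tray in the frame of corner_stop between -0.054 and -0.046 m and angle between the x axis of tray and the x axis of corner_stop, either way round below 0.05 rad), for 0.2 s.
At the end, for the whole second after the job is handed in: All four sides stand up (each joint above 1.40 rad, about 80 degrees); the tray lies flat and still on the desk, its far and left edges within 4 mm of flush with the two bars of the corner stop (centre at -60, -50 mm in the stop's frame) and square to it within 0.05 rad (all of step 1 and all of step 2 and linear speed of tray below 0.01 m/s and angle between tray's own z axis and vertical below 0.05 rad); the robot touches nothing.
It fails at once if the tray is lifted more than 25 mm off the desk (height (world z) of tray above 0.025 m).
It fails at once if another thing on the desk is moved more than 40 mm (distance of any of sanitizer, knife, marker, tape, keys, stapler, mug from where it was at the start of the episode above 0.04 m).
It also fails if it takes over 72 s, if anything falls off the work surface, if the arm or the gripper's body presses on something with over 40 N, if the wrist force passes 120 N, or if a joint passes its speed limit or range.

### The arm

A 6-joint arm with a two-finger parallel gripper is mounted at the origin on the work surface. World frame = base frame: x ahead of the robot, y to its left, z up, the work surface at z = 0. Lengths are in m, angles in degrees, forces in N, time in s.
With the tool pointing down it reaches from about 0.25 to 0.725 m from the base axis. Payload 9.7 kg.
Tool frame: the origin (TCP) lies between the finger pads; the fingertips stand 19 mm ahead of it and the grasp point (between the pads) is the TCP; z points along the fingers, y is the line along which they close (so a half turn about z gives the same grasp; the last joint's range is limited). The gripper opens to 85 mm and grips with 20 to 120 N. Pads are 22 mm wide; open, the fingers measure 114 mm over their backs; the gripper's body (76 mm by 85 mm) begins 54 mm behind the grasp point. The pads swing forward as they close: fully open they stand 13 mm farther back than shut.
Start: joints at [-65.833, 4.979, 10.078, 95.1, 0, 90], TCP at [0.225, -0.502, 0.25] pointing down, gripper open.
Joint ranges: [-179.16, 179.16], [-48.56, 103.87], [-65.8, 70.77], [-126.05, 130.52], [-82.76, 87.17], [-180, 180]. Speed limits (degrees/s): [127.2, 127.2, 147.25, 180, 180, 180].

### API

Orientations are given as [roll, pitch, yaw] about the fixed x, y, z axes, in that order (R = Rz(yaw) Ry(pitch) Rx(roll)).
In Python, from workcell import bot gives the robot as it stands. The module is installed in compiled form; this text tells all that it offers.
- The arm moves only by the shell command python3 -m crank 'ROWS' [OPENING] [FORCE]. ROWS is JSON, a list that holds one entry, the list of rows, each a list of 6 numbers: the shift along the world's x, y, z as a fraction of full scale, then the turn, a rotation vector about the world's x, y, z as a fraction of full scale. In form: [[[x, y, z, wx, wy, wz], ...]]. A call has 1 to 20 rows; each row shifts and turns the commanded pose from where the row before left it; what a row does not reach is not made up. Full scale, the value 1, is 20 mm for a shift and 0.12 rad for a turn. A row lasts 1/12 s, in which the tool goes at most 41.7 mm and 7.16 degrees, less where a joint would pass 70% of its speed; a pose out of reach is approached as far as the arm can. A call with a number of a shift or a turn outside -1 to 1 is refused whole. A call with a gripper value outside its range is refused whole. OPENING is the opening, from 0 (shut) to 1 (fully open), set as the call begins (- or left out, the last holds). The fingers move at their own pace and stop on an object; FORCE is the grip in N (left out, the last holds). Time passes only in rows, so rows that do not move let the fingers close. It gives the time, the measured TCP pose, the force, the opening and the grip force at its end, in the units of the state.
- bot.get_obs(): the state, without advancing time (a new reading comes with each control period).
- bot.camera(name): name is "side" or "top" or "wrist"; returns the picture (400x640x3 uint8, red, green, blue); there is no depth.
- bot.camera_model(name): a dict with "vertical_fov" (degrees; the focal length in pixels is half the picture's height over the tangent of half this angle, whatever the lens; pixels are square), "cx", "cy" (the principal point, pixels), "R" (3x3) and "t" (3): a world point X has camera coordinates R X + t. Camera axes: x right, y down, z forward; pixel columns grow to the right and rows downward; lengths in m; the calibration is good to about 2 mm. The wrist camera is an equidistant fisheye: a pixel r from the principal point sees the ray r / f radians off the axis. A picture is of the moment at which its call begins: read the wrist's pose just before it. camera_model takes no time and is no camera call; for the wrist camera it gives the pose at the moment of the call.
- bot.job_done(): hands the job in; it is judged then, once.
The state is a dict: "time": time; "q": joint angles; "qd": joint speeds; "joint_efforts": joint torques, N m; "ee_pos": TCP position; "tcp_rot": TCP orientation; "wrist_force": force on the tool from outside, world axes, zero at the start; "torque": the same for the moment, N m; "opening": finger opening in m; "grasp_force": force on a finger pad.
Only numpy, scipy, OpenCV 4.12 (cv2) and the standard library are available. Lean on these libraries where they do the work, as an engineer would, in place of code of your own. Each camera call takes 0.05 s, during which the arm holds its last target. There are 200 camera calls.

## Working session

There is one attempt and no reset: what is moved stays moved. The work goes in short steps, Python scripts to look and compute and a shell command to move; the robot and the scene stay as the last step left them, time stands still between calls to the robot, and variables do not carry over. Pictures are saved under pics/ and viewed, at most 13 in all, crops included, and the job is handed in when it is done.

```bash
mkdir -p pics
cat > h.py <<'E'
import numpy as np, cv2
from workcell import bot
def ray(name,uv,z):
    m=bot.camera_model(name); R=np.array(m["R"]);t=np.array(m["t"])
    f=200/np.tan(np.radians(m["vertical_fov"])/2)
    uv=np.atleast_2d(uv).astype(float)
    d=np.c_[(uv[:,0]-m["cx"])/f,(uv[:,1]-m["cy"])/f,np.ones(len(uv))]@R
    c=-R.T@t
    return c+d*((z-c[2])/d[:,2])[:,None]
def snap(name,fn=None):
    im=bot.camera(name)
    if fn: cv2.imwrite("pics/"+fn,cv2.cvtColor(im,cv2.COLOR_RGB2BGR))
    return im
E
python3 - <<'E'
from h import *
a=snap("top","top0.png");b=snap("side","side0.png")
for n in("top","side"):
    m=bot.camera_model(n);R=np.array(m["R"]);print(n,m["vertical_fov"],m["cx"],m["cy"],-R.T@np.array(m["t"]),R[2])
print(bot.get_obs())
E
```

```text
top 49.384315830885754 326.8285420489524 194.91255101460268 [0.38616766 0.00564536 1.22940123] [ 0.16685518  0.01082397 -0.985922  ]
side 49.93683977090326 319.6443838761018 199.89378494192135 [-0.11567348  0.82084216  0.62042786] [ 0.57908159 -0.67254667 -0.4608096 ]
{'time': 0.1, 'q': array([-6.58328955e+01,  5.00511278e+00,  1.00402401e+01,  9.50977325e+01,
       -3.80275375e-04,  9.00003768e+01]), 'qd': array([ 0.04079496, -0.23090896,  0.17510374, -0.02654818, -0.01372976,
        0.1228977 ]), 'joint_efforts': array([ 1.09679757e-03, -5.21562552e+01,  4.65651727e+01,  1.60202041e-02,
       -1.31734478e-05, -5.48341959e-06]), 'ee_pos': array([ 0.22509953, -0.50164358,  0.24969231]), 'tcp_rot': array([-1.79937395e+02,  3.80686863e-04,  2.41667281e+01]), 'wrist_force': array([-0.33089773, -1.24145766,  0.78732146]), 'torque': array([ 0.0115627 , -0.03425592,  0.00723665]), 'grasp_force': 0.0, 'opening': 0.0852815211148172}
```

View pics/top0.png

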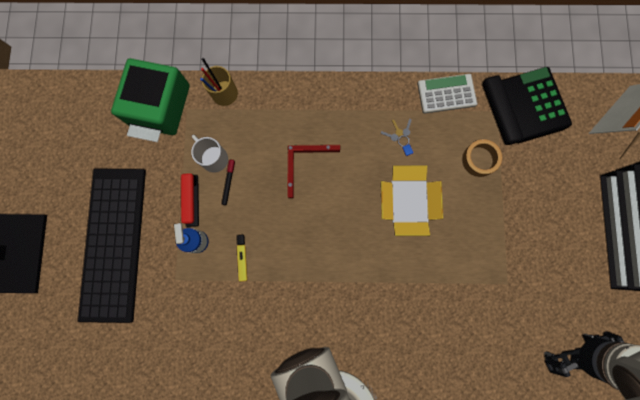

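View pics/side0.png

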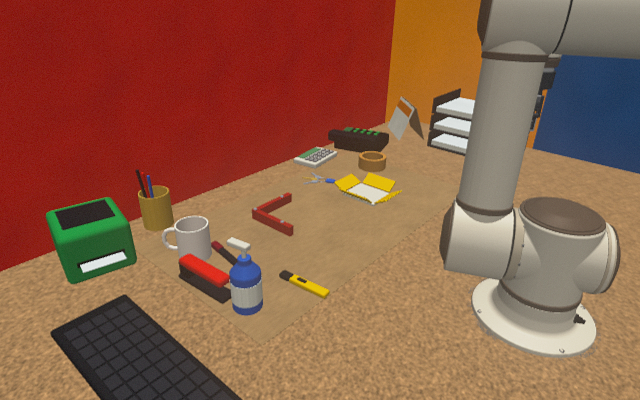

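The top view shows the tray at about (410,202) and the red stop's corner at about (290,150). The keys (405,140) and tape (483,157) sit close to the tray. In the side view the sides look partly raised.

```bash
cat >> h.py <<'E'
def big(m,x0,y0,x1,y1):
    k=np.zeros_like(m);k[y0:y1,x0:x1]=m[y0:y1,x0:x1]
    c,_=cv2.findContours(k,cv2.RETR_EXTERNAL,cv2.CHAIN_APPROX_NONE)
    return max(c,key=cv2.contourArea)[:,0,:]
def rect(P):
    (c,s,a)=cv2.minAreaRect((P[:,:2]*1000).astype(np.float32));return np.round(c,1),np.round(s,1),round(a,2)
E
python3 - <<'E'
from h import *
a=snap("top");h=cv2.cvtColor(a,cv2.COLOR_RGB2HSV)
w=cv2.inRange(h,(0,0,120),(180,60,255)); y=cv2.inRange(h,(18,130,120),(32,255,255)); r=cv2.inRange(h,(0,150,60),(6,255,255))|cv2.inRange(h,(172,150,60),(180,255,255))
print("floor",rect(ray("top",big(w,370,150,450,250),.008)))
for n,b in dict(far=(380,155,440,185),near=(380,215,440,245),left=(370,175,395,230),right=(426,175,450,230)).items():
    c=big(y,*b); print(n,rect(ray("top",c,.015)),c.min(0),c.max(0))
c=big(r,280,130,350,210);P=ray("top",c,.03)*1000
hull=cv2.approxPolyDP(c.reshape(-1,1,2),2.5,True)[:,0];print("stop",hull.tolist(),np.round(ray("top",hull,.03)*1000).tolist())
for n,b in dict(keys=(370,110,420,160),tape=(460,135,510,180)).items():
    m=cv2.inRange(h,(100,100,60),(130,255,255)) if n=="keys" else cv2.inRange(h,(8,120,150),(17,255,255))
    P=ray("top",big(m,*b),.02)*1000;print(n,P.min(0),P.max(0))
for nm,bb,s in(("top",(360,100,520,250),5),("side",(290,130,450,230),5)):
    i=a if nm=="top" else snap("side"); x0,y0,x1,y1=bb
    i=cv2.resize(i[y0:y1,x0:x1],None,fx=4,fy=4,interpolation=cv2.INTER_CUBIC); cv2.imwrite(f"pics/crop_{nm}.png",cv2.cvtColor(i,cv2.COLOR_RGB2BGR))
A=cv2.imread("pics/crop_top.png");B=cv2.imread("pics/crop_side.png");A=cv2.resize(A,(320,300));B=cv2.resize(B,(480,300))
cv2.imwrite("pics/c1.png",np.hstack([A,B]))
E
```

```text
floor (array([ 577.8, -215.9]), array([117.7,  99.8]), 1.95)
far (array([ 660.2, -216.2]), array([ 40.9, 100.7]), 0.5) [392 165] [427 179]
near (array([ 498.9, -219.4]), array([36.3, 99.9]), 0.59) [394 222] [430 235]
left (array([ 579. , -149.6]), array([ 31.1, 108.8]), 89.44) [381 181] [392 219]
right (array([ 580.4, -285.8]), array([108.7,  43. ]), 0.18) [427 181] [443 219]
stop [[288, 182], [293, 181], [294, 150], [339, 150], [339, 145], [330, 145], [328, 150], [326, 145], [292, 146], [291, 150], [288, 149]] [[625.0, 128.0, 30.0], [628.0, 114.0, 30.0], [718.0, 114.0, 30.0], [719.0, -14.0, 30.0], [734.0, -14.0, 30.0], [734.0, 11.0, 30.0], [719.0, 17.0, 30.0], [734.0, 23.0, 30.0], [730.0, 120.0, 30.0], [718.0, 122.0, 30.0], [721.0, 131.0, 30.0]]
keys [ 708.74092167 -223.5972144    20.        ] [ 741.31894199 -198.02774985   20.        ]
tape [ 660.78899223 -477.18915399   20.        ] [ 757.98204053 -379.7489903    20.        ]
```

View pics/c1.png

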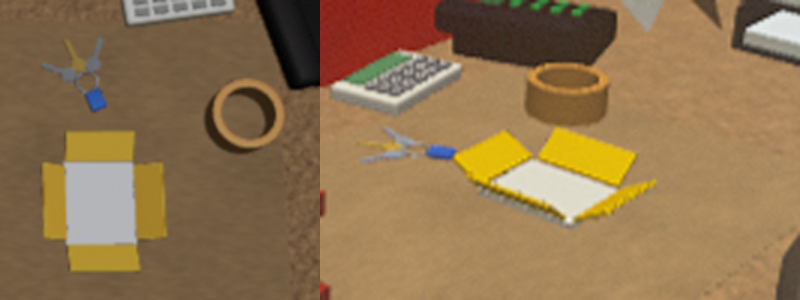

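All four sides start raised about 0.5–0.7 rad. Tray centre is about (0.578,-0.216) with yaw near 0, and the stop corner is about (0.7185,0.114). I'll fold right first, then near and left. Then I'll slide the tray left, where the far side is within reach, and fold that one.

```bash
python3 -m crank '[[[0.98,0.436,-0.417,0,0,0.532],[0.98,0.436,-0.417,0,0,0.532],[0.98,0.436,-0.417,0,0,0.532],[0.98,0.436,-0.417,0,0,0.532],[0.98,0.436,-0.417,0,0,0.532],[0.98,0.436,-0.417,0,0,0.532],[0.98,0.436,-0.417,0,0,0.532],[0.98,0.436,-0.417,0,0,0.532],[0.98,0.436,-0.417,0,0,0.532],[0.98,0.436,-0.417,0,0,0.532],[0.98,0.436,-0.417,0,0,0.532],[0.98,0.436,-0.417,0,0,0.532],[0.98,0.436,-0.417,0,0,0.532],[0.98,0.436,-0.417,0,0,0.532],[0.98,0.436,-0.417,0,0,0.532],[0.98,0.436,-0.417,0,0,0.532],[0.98,0.436,-0.417,0,0,0.532],[0.98,0.436,-0.417,0,0,0.532]]]' 0.6; python3 -m crank '[[[0,0,-1,0,0,0],[0,0,-1,0,0,0],[0,0,-1,0,0,0],[0,0,-0.6,0,0,0],[0,0,0,0,0,0]]]'
```

```text
time: 1.7
ee_pos: [0.5788, -0.3442, 0.0994]
tcp_rot: [-180.0, -0.0, 90.2]
wrist_force: [0.2, -0.9, -0.1]
opening: 0.0514
grasp_force: 0.0
time: 2.12
ee_pos: [0.5765, -0.3439, 0.0247]
tcp_rot: [-179.7, -0.1, 90.0]
wrist_force: [-0.2, 0.4, -0.0]
opening: 0.0513
grasp_force: 0.0
```

```bash
python3 -m crank '[[[0,0.6,0,0,0,0],[0,0.6,0,0,0,0],[0,0.5,0,0,0,0],[0,0.2,0.4,0,0,0],[0,0.2,0.4,0,0,0],[0,0.2,0.4,0,0,0],[0,0.2,0.3,0,0,0],[0,0.2,0,0,0,0],[0,0.2,0,0,0,0],[0,0.2,0,0,0,0],[0,0.2,0,0,0,0],[0,0.15,0,0,0,0],[0,0.1,0,0,0,0],[0,0,0,0,0,0]]]'
python3 - <<'E'
from h import *
a=snap("top")[100:250,340:520];b=snap("side")[130:230,290:450]
cv2.imwrite("pics/c2.png",cv2.cvtColor(np.hstack([cv2.resize(a,(360,300)),cv2.resize(b,(440,300))]),cv2.COLOR_RGB2BGR))
E
```

```text
time: 3.28
ee_pos: [0.5789, -0.2745, 0.0609]
tcp_rot: [179.8, 0.1, 90.0]
wrist_force: [1.0, -0.6, -0.3]
opening: 0.0511
grasp_force: 0.4
```

View pics/c2.png

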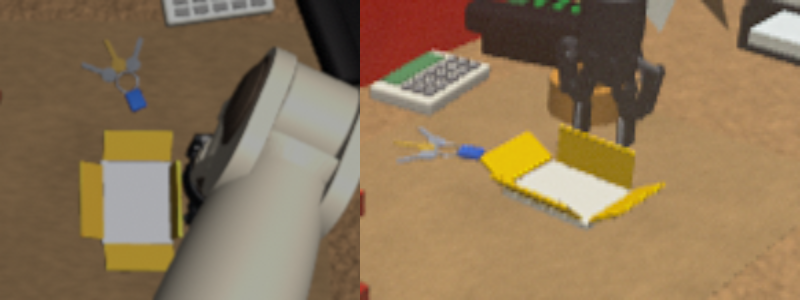

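The right side is nearly upright. I'll lower the fingers and push the tray about 130 mm to the left with that side now. That finishes the fold and brings the far side into reach, clear of the keys.

```bash
python3 -m crank '[[[0,-0.2,0,0,0,0],[0,0,-0.6,0,0,0],[0,0,-0.6,0,0,0],[0,0,-0.6,0,0,0],[0,0.2,0,0,0,0],[0,0.4,0,0,0,0],[0,0.5,0,0,0,0],[0,0.5,0,0,0,0],[0,0.5,0,0,0,0],[0,0.5,0,0,0,0],[0,0.5,0,0,0,0],[0,0.5,0,0,0,0],[0,0.5,0,0,0,0],[0,0.5,0,0,0,0],[0,0.5,0,0,0,0],[0,0.5,0,0,0,0],[0,0.5,0,0,0,0],[0,0.5,0,0,0,0],[0,0.4,0,0,0,0],[0,0.2,0,0,0,0]]]'
python3 -m crank '[[[0,-0.5,0,0,0,0],[0,-1,0.5,0,0,-0.5],[-0.3,-1,1,0,0,-1],[-0.8,0,1,0,0,-1],[-0.8,0,1,0,0,-1],[-1,0,0.5,0,0,-1],[-1,0.5,0,0,0,-1],[-1,0.5,0,0,0,-1],[-1,0.5,0,0,0,-1],[-1,0.5,0,0,0,-1],[-1,0.5,0,0,0,-1],[-1,0.5,0,0,0,-1],[-0.5,0.5,0,0,0,-1],[0,0,0,0,0,-1],[0,0,0,0,0,-0.6],[0,0,0,0,0,0]]]'
cat > look.py <<'E'
from h import *
import sys
a=snap("top");s=snap("side");h=cv2.cvtColor(a,cv2.COLOR_RGB2HSV)
x0,y0=max(0,int(sys.argv[2])-70),int(sys.argv[3])-60
A=cv2.resize(a[y0:y0+120,x0:x0+140],(400,343));u,v=int(sys.argv[4]),int(sys.argv[5]);B=cv2.resize(s[v-50:v+50,u-60:u+60],(400,333));B=cv2.copyMakeBorder(B,0,10,0,0,cv2.BORDER_CONSTANT)
cv2.imwrite("pics/"+sys.argv[1],cv2.cvtColor(np.hstack([A,B]),cv2.COLOR_RGB2BGR))
w=cv2.inRange(h,(0,0,120),(180,60,255))
print("floor",rect(ray("top",big(w,x0,y0,x0+140,y0+120),.008)))
E
python3 look.py c3.png 358 202 330 190
```

```text
time: 5.05
ee_pos: [0.5779, -0.1326, 0.0221]
tcp_rot: [-180.0, -0.0, 90.1]
wrist_force: [-0.0, -2.7, 1.5]
opening: 0.0512
grasp_force: 0.0
time: 6.38
ee_pos: [0.3898, -0.1142, 0.1023]
tcp_rot: [-180.0, -0.0, -0.3]
wrist_force: [-0.4, -0.6, -0.1]
opening: 0.0512
grasp_force: 0.0
floor (array([579.6, -70.7]), array([120.4,  98.6]), 0.31)
```

View pics/c3.png

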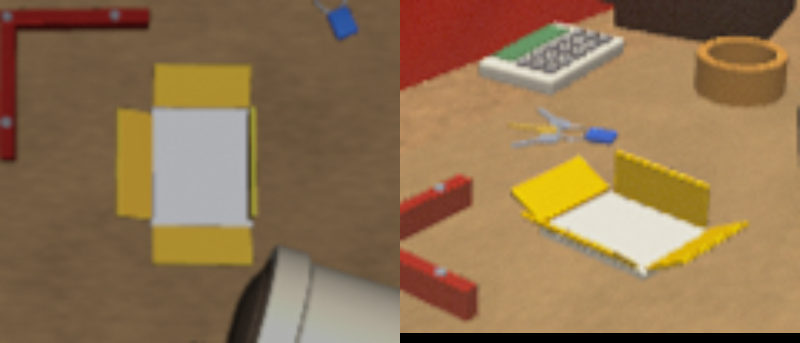

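Right is upright and the tray is at (0.580,-0.071), square. Now the near side.

```bash
python3 -m crank '[[[0.8,0.7,-0.9,0,0,0],[0.8,0.7,-1,0,0,0],[0.6,0.7,-1,0,0,0],[0.3,0.05,-0.9,0,0,0],[0.6,0,0,0,0,0],[0.7,0,0,0,0,0],[0.5,0,0,0,0,0],[0.2,0,0.4,0,0,0],[0.2,0,0.4,0,0,0],[0.2,0,0.4,0,0,0],[0.2,0,0.3,0,0,0],[0.2,0,0,0,0,0],[0.2,0,0,0,0,0],[0.2,0,0,0,0,0],[0.2,0,0,0,0,0],[0.2,0,0,0,0,0],[0.15,0,0,0,0,0],[0.1,0,0,0,0,0],[0,0,0,0,0,0]]]'
```

```text
time: 8.07
ee_pos: [0.5173, -0.0708, 0.0559]
tcp_rot: [-180.0, 0.0, -0.1]
wrist_force: [0.7, 0.6, -0.2]
opening: 0.0514
grasp_force: 0.0
```

```bash
python3 -m crank '[[[-1,0,0.2,0,0,0],[-0.3,0,1,0,0,0.5],[0,0,1,0,0,1],[0,0.5,0.6,0,0,1],[0.5,0.8,0,0,0,1],[0.5,0.8,0,0,0,1],[0.5,0.8,0,0,0,1],[0.5,0.8,0,0,0,1],[0.5,0.8,0,0,0,1],[0.5,0.8,0,0,0,1],[0.6,0.6,0,0,0,1],[0.6,0.6,0,0,0,1],[0.5,0.05,0,0,0,1],[0,0,0,0,0,1],[0,0,0,0,0,1],[0,0,0,0,0,0.6],[0,0,0,0,0,0]]]'
python3 look.py c4.png 355 200 330 190
```

```text
time: 9.48
ee_pos: [0.585, 0.0602, 0.112]
tcp_rot: [-180.0, 0.0, 97.1]
wrist_force: [-0.1, 0.3, 1.1]
opening: 0.0513
grasp_force: 0.0
floor (array([583.3,  60. ]), array([345.6, 156. ]), 1.55)
```

View pics/c4.png

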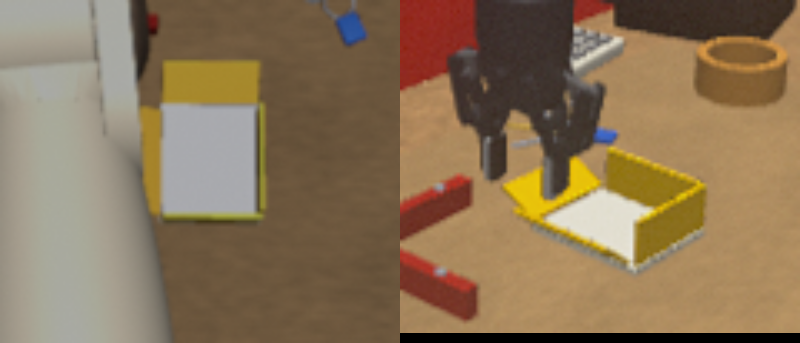

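Near is upright. Next: the left side, correcting the 7° yaw overshoot first.

```bash
python3 -m crank '[[[0,0,-1,0,0,-1],[0,0,-1,0,0,0],[0,0,-1,0,0,0],[0,0,-0.9,0,0,0],[0,0,-0.4,0,0,0],[0,-0.7,0,0,0,0],[0,-0.7,0,0,0,0],[0,-0.7,0,0,0,0],[0,-0.2,0.4,0,0,0],[0,-0.2,0.4,0,0,0],[0,-0.2,0.4,0,0,0],[0,-0.2,0.3,0,0,0],[0,-0.2,0,0,0,0],[0,-0.2,0,0,0,0],[0,-0.2,0,0,0,0],[0,-0.2,0,0,0,0],[0,-0.1,0,0,0,0],[0,-0.1,0,0,0,0],[0,0,0,0,0,0]]]'
```

```text
time: 11.17
ee_pos: [0.5848, -0.0182, 0.0558]
tcp_rot: [-180.0, 0.0, 90.0]
wrist_force: [-0.3, 0.2, 0.1]
opening: 0.0509
grasp_force: 0.0
```

```bash
python3 -m crank '[[[0,1,0.2,0,0,0],[0,0.3,1,0,0,-0.5],[0,0,1,0,0,-1],[0.5,0,0.6,0,0,-1],[0.7,-0.5,0,0,0,-1],[0.7,-0.5,0,0,0,-1],[0.7,-0.5,0,0,0,-1],[0.7,-0.5,0,0,0,-1],[0.7,-0.5,0,0,0,-1],[0.7,-0.5,0,0,0,-1],[0.7,-0.5,0,0,0,-1],[0.7,-0.5,0,0,0,-1],[0.4,-0.5,0,0,0,-1],[0,-0.6,0,0,0,-1],[0,0,0,0,0,-0.6],[0,0,0,0,0,0],[0,0,0,0,0,0]]]'
python3 look.py c5.png 355 200 330 190
```

```text
time: 12.58
ee_pos: [0.7148, -0.0938, 0.1118]
tcp_rot: [-180.0, 0.0, 0.1]
wrist_force: [-0.0, 1.0, -0.7]
opening: 0.0511
grasp_force: 0.0
floor (array([ 584.1, -125.7]), array([182.2, 366.7]), 83.33)
```

View pics/c5.png

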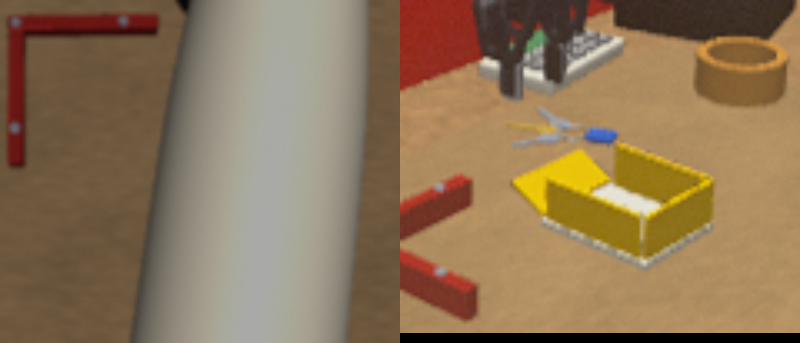

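Three sides are up. Now the far side: descend beyond it and pull in.

```bash
python3 -m crank '[[[0,0.4,-1,0,0,0],[0,0,-1,0,0,0],[0,0,-1,0,0,0],[0,0,-0.7,0,0,0],[0,0,-0.3,0,0,0],[0,0,0,0,0,0]]]'; python3 -c "
from h import *
s=snap('side')[130:230,270:400];cv2.imwrite('pics/c6.png',cv2.cvtColor(cv2.resize(s,(520,400)),cv2.COLOR_RGB2BGR))"
```

```text
time: 13.18
ee_pos: [0.714, -0.0854, 0.0305]
tcp_rot: [-180.0, 0.2, 0.0]
wrist_force: [0.4, 0.5, -0.2]
opening: 0.0515
grasp_force: 0.0
```

View pics/c6.png

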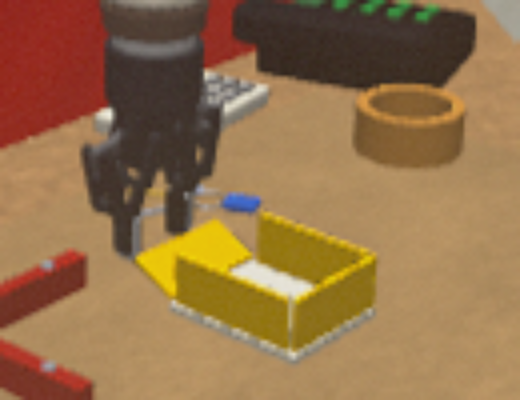

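The fingers are beyond the far side, clear of the panel, so I'll pull it in.

```bash
python3 -m crank '[[[-0.5,0,0,0,0,0],[-0.5,0,0,0,0,0],[-0.3,0,0,0,0,0],[-0.2,0,0.4,0,0,0],[-0.2,0,0.4,0,0,0],[-0.2,0,0.3,0,0,0],[-0.2,0,0,0,0,0],[-0.2,0,0,0,0,0],[-0.2,0,0,0,0,0],[-0.2,0,0,0,0,0],[-0.2,0,0,0,0,0],[-0.1,0,0,0,0,0],[0,0,0,0,0,0]]]'
python3 -m crank '[[[1,0,0.2,0,0,0],[0.3,0,1,0,0,0],[0,0,1,0,0,0],[0,-0.8,0.8,0,0,0],[0,-1,0,0,0,0.5],[-0.3,-1,0,0,0,1],[-0.5,-1,0,0,0,1],[-0.5,-1,0,0,0,1],[-0.5,-1,0,0,0,1],[-0.5,0,0,0,0,1],[-0.5,0,0,0,0,1],[-0.5,0,0,0,0,1],[-0.5,0,0,0,0,1],[-0.5,0,0,0,0,1],[-0.5,0,0,0,0,1],[0,0,0,0,0,1],[0,0,0,0,0,1],[0,0,0,0,0,1],[0,0,0,0,0,0.5],[0,0,0,0,0,0]]]'
python3 look.py c7.png 355 200 330 190
```

```text
time: 14.32
ee_pos: [0.6568, -0.086, 0.0568]
tcp_rot: [180.0, -0.3, -0.1]
wrist_force: [4.6, -0.0, 7.3]
opening: 0.0512
grasp_force: 4.2
time: 15.98
ee_pos: [0.5848, -0.2018, 0.1144]
tcp_rot: [180.0, 0.0, 96.4]
wrist_force: [-0.5, -0.1, 0.2]
opening: 0.0516
grasp_force: 0.0
floor (array([ 550. , -217.1]), array([ 77.5, 273.5]), 88.49)
```

View pics/c7.png

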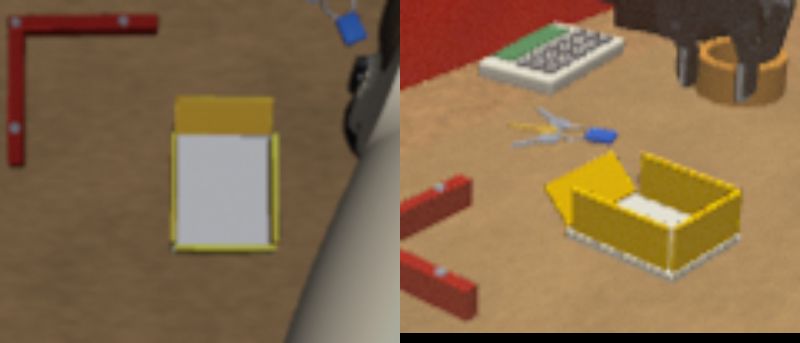

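The far side is only about halfway up, and the tray slid back toward the robot. I'll measure it and retry, working closer to the free edge.

Run:
```python
from h import *
a=snap("top");h=cv2.cvtColor(a,cv2.COLOR_RGB2HSV)
w=cv2.inRange(h,(0,0,120),(180,60,255));y=cv2.inRange(h,(18,130,100),(34,255,255))
r=rect(ray("top",big(w,340,170,383,235),.008));print(r)
c=big(y,340,165,383,186);print(c.min(0),c.max(0))
v=c[:,1].min();u=c[:,0].mean()
hx=ray("top",[[u,186.7]],.008)[0,0]
for th in np.arange(.4,1.4,.1):
    X=ray("top",[[u,v]],.008+.045*np.sin(th))[0,0];print(round(th,1),round(X-hx,4),round(.045*np.cos(th),4))
print(hx)
```

```text
(array([562.5, -82.7]), array([109. ,  88.4]), 0.18)
[346 173] [380 185]
0.4 0.0361 0.0414
0.5 0.0352 0.0395
0.6 0.0344 0.0371
0.7 0.0336 0.0344
0.8 0.0328 0.0314
0.9 0.0322 0.028
1.0 0.0316 0.0243
1.1 0.0311 0.0204
1.2 0.0307 0.0163
1.3 0.0304 0.012
0.6176203046820636
```

The far side is at about 0.73 rad with its free edge at x≈0.652. The edge probably jammed by friction on the finger's flat face. On the retry I'll start low and raise the fingers faster than the edge rises, so friction helps.

```bash
python3 -m crank '[[[0.8,0,0,0,0,-1],[0.8,0,0,0,0,-1],[0.8,0.2,0,0,0,-1],[0.8,0.5,0,0,0,-1],[0.8,0.5,0,0,0,-1],[0.8,0.5,0,0,0,-1],[0.5,0.5,0,0,0,-1],[0,0.5,0,0,0,-1],[0,0.5,0,0,0,-1],[0,0.7,0,0,0,-1],[0,0.7,0,0,0,-1],[0,0.7,0,0,0,-1],[0,0.7,0,0,0,-1],[0,0,0,0,0,-1],[0,0,-1,0,0,0],[0,0,-1,0,0,0],[0,0,-1,0,0,0],[0,0,-1,0,0,0],[0,0,-0.6,0,0,0],[0,0,0,0,0,0]]]'
python3 -m crank '[[[-0.5,0,0,0,0,0],[-0.5,0,0,0,0,0],[-0.3,0,0.1,0,0,0],[-0.1,0,0.25,0,0,0],[-0.1,0,0.25,0,0,0],[-0.1,0,0.25,0,0,0],[-0.1,0,0.25,0,0,0],[-0.2,0,0.25,0,0,0],[-0.2,0,0.2,0,0,0],[-0.2,0,0.2,0,0,0],[-0.2,0,0.05,0,0,0],[-0.2,0,0.05,0,0,0],[-0.2,0,0.05,0,0,0],[-0.2,0,0.05,0,0,0],[0,0,0,0,0,0]]]'
python3 -c "
from h import *
s=snap('side')[130:230,270:400];cv2.imwrite('pics/c8.png',cv2.cvtColor(cv2.resize(s,(520,400)),cv2.COLOR_RGB2BGR))"
```

```text
time: 17.8
ee_pos: [0.6893, -0.0816, 0.0188]
tcp_rot: [-180.0, 0.3, -0.1]
wrist_force: [-0.1, -0.1, -0.1]
opening: 0.0508
grasp_force: 0.0
time: 19.05
ee_pos: [0.6281, -0.0818, 0.0612]
tcp_rot: [-180.0, 0.0, -0.1]
wrist_force: [-0.4, -0.4, 0.3]
opening: 0.0518
grasp_force: 0.0
```

View pics/c8.png

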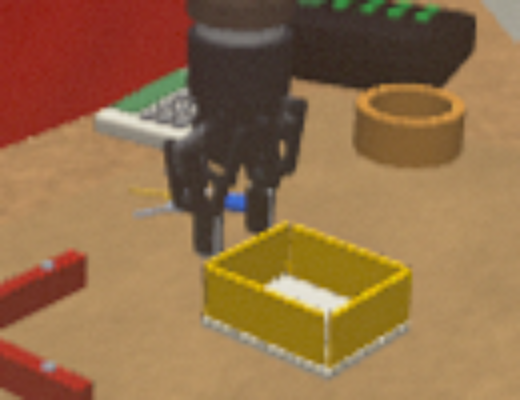

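All four sides are up. I'll nudge the far side a little more, go round to the right, and push left.

```bash
python3 -m crank '[[[-0.2,0,0,0,0,0],[-0.2,0,0,0,0,0],[1,0,0.2,0,0,0],[0.5,0,1,0,0,0],[0,0,1,0,0,0],[0,-0.8,0.8,0,0,1],[0,-1,0,0,0,1],[-0.5,-1,0,0,0,1],[-0.5,-1,0,0,0,1],[-0.5,-1,0,0,0,1],[-0.5,-0.3,0,0,0,1],[-0.5,0,0,0,0,1],[-0.5,0,0,0,0,1],[-0.5,0,0,0,0,1],[-0.5,0,0,0,0,1],[-0.5,0,0,0,0,1],[-0.5,0,0,0,0,1],[-0.2,0,0,0,0,1],[0,0,0,0,0,0.1],[0,0,0,0,0,0]]]'
python3 - <<'E'
from h import *
a=snap("top");h=cv2.cvtColor(a,cv2.COLOR_RGB2HSV)
y=cv2.inRange(h,(18,130,100),(34,255,255))
c=big(cv2.morphologyEx(y,cv2.MORPH_CLOSE,np.ones((5,5))),320,165,400,245)
print(rect(ray("top",c,.053)),c.min(0),c.max(0))
E
```

```text
time: 20.77
ee_pos: [0.5467, -0.1838, 0.1212]
tcp_rot: [-180.0, -0.0, 89.8]
wrist_force: [-0.5, -0.9, 0.0]
opening: 0.0515
grasp_force: 0.0
(array([548.9, -80.1]), array([104.3, 122.5]), 89.41) [344 186] [382 231]
```

```bash
python3 -m crank '[[[0,0,-1,0,0,0],[0,0,-1,0,0,0],[0,0,-1,0,0,0],[0,0,-1,0,0,0],[0,0,-0.9,0,0,0],[0,0.7,0,0,0,0],[0,0.7,0,0,0,0],[0,0.5,0,0,0,0],[0,0.5,0,0,0,0],[0,0.5,0,0,0,0],[0,0.5,0,0,0,0],[0,0.5,0,0,0,0],[0,0.5,0,0,0,0],[0,0.5,0,0,0,0],[0,0.5,0,0,0,0],[0,0.5,0,0,0,0],[0,0.5,0,0,0,0],[0,0.5,0,0,0,0],[0,0.5,0,0,0,0],[0,0.5,0,0,0,0]]]'
python3 -m crank '[[[0,0.4,0,0,0,0],[0,0.2,0,0,0,0],[0,0,0,0,0,0],[0,-1,0.2,0,0,0],[0,-0.5,1,0,0,-0.5],[-1,0,1,0,0,-1],[-1,0,1,0,0,-1],[-1,0,1,0,0,-1],[-1,0,0.4,0,0,-1],[-1,0.5,0,0,0,-1],[-1,0.6,0,0,0,-1],[-1,0.6,0,0,0,-1],[-0.5,0.6,0,0,0,-1],[0,0.7,0,0,0,-1],[0,0.7,0,0,0,-1],[0,0.7,0,0,0,-1],[0,0.6,0,0,0,-1],[0,0.5,0,0,0,-1],[0,0,0,0,0,-0.6],[0,0,0,0,0,0]]]'
cat > rim.py <<'E'
from h import *
import sys
a=snap("top",sys.argv[1]);h=cv2.cvtColor(a,cv2.COLOR_RGB2HSV)
y=cv2.inRange(h,(18,130,100),(34,255,255))
c=big(cv2.morphologyEx(y,cv2.MORPH_CLOSE,np.ones((5,5))),270,130,420,245)
print("rim",rect(ray("top",c,.053)),c.min(0),c.max(0))
r=cv2.inRange(h,(0,150,60),(6,255,255))|cv2.inRange(h,(172,150,60),(180,255,255))
P=ray("top",np.argwhere(r[130:205,280:350])[:,::-1]+[280,130],.03)*1000
print("bars",P.min(0),P.max(0))
x=a[110:230,260:420];cv2.imwrite("pics/"+sys.argv[1],cv2.cvtColor(cv2.resize(x,(640,480)),cv2.COLOR_RGB2BGR))
E
python3 rim.py c9.png
```

```text
time: 22.48
ee_pos: [0.5469, -0.0248, 0.0231]
tcp_rot: [-180.0, -0.0, 90.0]
wrist_force: [0.0, -1.9, 1.0]
opening: 0.0513
grasp_force: 0.0
time: 24.15
ee_pos: [0.3978, -0.0058, 0.1151]
tcp_rot: [-177.0, 0.1, -2.8]
wrist_force: [0.5, -0.1, 0.0]
opening: 0.0511
grasp_force: 0.0
rim (array([549.2,  51.6]), array([121.3, 106. ]), 0.52) [295 186] [334 230]
bars [582.21395334 -14.4092319   30.        ] [733.812633   130.92161366  30.        ]
```

```bash
python3 -m crank '[[[0.5,0.7,0,0,0,0],[0.5,0.7,0,0,0,0],[0.5,0.7,-1,0,0,0],[0.5,0.65,-1,0,0,0],[0,0,-1,0,0,0],[0,0,-1,0,0,0],[0,0,-0.6,0,0,0],[0,0,0,0,0,0]]]'
```

```text
time: 24.87
ee_pos: [0.4362, 0.0189, 0.0205]
tcp_rot: [-175.6, 0.3, -0.1]
wrist_force: [-0.8, -0.7, -0.2]
opening: 0.0511
grasp_force: 0.0
```

```bash
python3 -m crank '[[[0,0.5,0.1,-0.64,0,0],[0,0.5,0,0,0,0],[0,0.5,0,0,0,0],[0,0,0,0,0,0]]]'; python3 -c "
from h import *
o=bot.get_obs();print(o['q'].round(1))"
```

```text
time: 25.2
ee_pos: [0.4386, 0.02, 0.026]
tcp_rot: [-178.7, -0.0, 1.8]
wrist_force: [-0.3, -0.9, -0.8]
opening: 0.0514
grasp_force: 0.0
[  1.8  -8.5 -28.1  70.4   1.3 179.9]
```

Joint 6 is at its range limit. Flipping the tool half a turn (yaw 180) frees it.

```bash
python3 -m crank '[[[-1,0,0,0,0,1],[0,0,0,0,0,1],[0,0,0,0,0,1],[0,0,0,0,0,1],[0,0,0,0,0,1],[0,0,0,0,0,1],[0,0,0,0,0,1],[0,0,0,0,0,1],[0,0,0,0,0,1],[0,0,0,0,0,1],[0,0,0,0,0,1],[0,0,0,0,0,1],[0,0,0,0,0,1],[0,0,0,0,0,1],[0,0,0,0,0,1],[0,0,0,0,0,1]]]'; python3 -m crank '[[[0,0.4,0,0,0,1],[0,0.4,0,0,0,1],[0,0.4,0,0,0,1],[0,0.2,0,0,0,1],[0,0,0,0,0,1],[0,0,0,0,0,1],[0,0,0,0,0,1],[0,0,0,0,0,1],[0,0,0,0,0,1],[0,0,0,0,0,0.9],[0,0,0,0,0,0]]]'
```

```text
time: 26.53
ee_pos: [0.4182, 0.0191, 0.0256]
tcp_rot: [-178.9, -0.0, 112.1]
wrist_force: [-1.0, 0.1, 0.7]
opening: 0.0513
grasp_force: 0.0
time: 27.45
ee_pos: [0.4181, 0.0471, 0.0256]
tcp_rot: [-178.9, 0.1, -179.9]
wrist_force: [0.5, 0.1, -0.3]
opening: 0.0509
grasp_force: 0.0
```

```bash
python3 -m crank '[[[0.6,0,-0.1,-0.16,0,0],[0.6,0,0,0,0,0],[0.6,0,0,0,0,0],[0.5,0,0,0,0,0],[0.5,0,0,0,0,0],[0.5,0,0,0,0,0],[0.5,0,0,0,0,0],[0.5,0,0,0,0,0],[0.5,0,0,0,0,0],[0.5,0,0,0,0,0],[0.5,0,0,0,0,0],[0.5,0,0,0,0,0],[0.5,0,0,0,0,0],[0.4,0,0,0,0,0],[0.3,0,0,0,0,0],[0.2,0,0,0,0,0],[0.2,0,0,0,0,0],[0.2,0,0,0,0,0],[0.2,0,0,0,0,0],[0,0,0,0,0,0]]]'; python3 -m crank '[[[0.15,0,0,0,0,0],[0.1,0,0,0,0,0],[0,0,0,0,0,0]]]'
```

```text
time: 29.12
ee_pos: [0.5847, 0.0468, 0.0232]
tcp_rot: [-177.7, 0.1, 179.9]
wrist_force: [0.5, -0.1, -0.1]
opening: 0.051
grasp_force: 0.0
time: 29.37
ee_pos: [0.5861, 0.0464, 0.0225]
tcp_rot: [-177.6, -0.3, 179.9]
wrist_force: [-15.5, -3.1, 4.9]
opening: 0.0511
grasp_force: 0.0
```

The tray has seated on the far bar (15 N). Now round to the right side for the final leftward push.

```bash
python3 -m crank '[[[-1,0,0.1,0.33,0,0],[-0.6,-0.5,1,0,0,-0.5],[0,-0.8,1,0,0,-1],[0,-0.8,1,0,0,-1],[0,-0.8,1,0,0,-1],[0.4,-0.8,0.4,0,0,-1],[0.5,-0.8,0,0,0,-1],[0.5,-0.8,0,0,0,-1],[0.5,-0.3,0,0,0,-1],[0.5,0,0,0,0,-1],[0.5,0,0,0,0,-1],[0.5,0,0,0,0,-1],[0.5,0,0,0,0,-1],[0.5,0,0,0,0,-1],[0.6,0,0,0,0,-1],[0.6,0,0,0,0,-0.6],[0,0,0,0,0,0]]]'; python3 rim.py c10.png
```

```text
time: 30.78
ee_pos: [0.6705, -0.0652, 0.1129]
tcp_rot: [180.0, 0.0, 82.7]
wrist_force: [1.1, 0.5, 0.0]
opening: 0.0513
grasp_force: 0.0
rim (array([658.3,  51.1]), array([119.3, 103.2]), 0.48) [297 148] [334 190]
bars [582.24028804 -14.3725489   30.        ] [733.812633   130.92161366  30.        ]
```

View pics/c10.png

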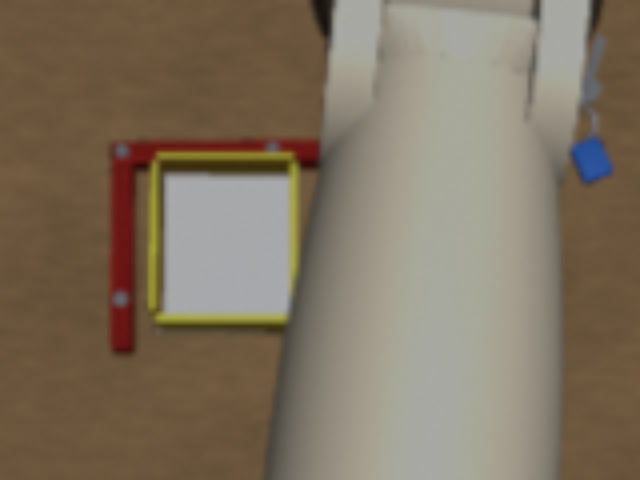

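The tray is flush with the far bar, with about 13 mm left to the left bar. Straighten the tool's yaw, descend and push left.

```bash
python3 -m crank '[[[-0.3,0,0,0,0,1],[-0.3,0,-0.9,0,0,0.06],[0,0,-0.9,0,0,0],[0,0,-0.9,0,0,0],[0,0,-0.9,0,0,0],[0,0,-0.9,0,0,0],[0,0.7,0,0,0,0],[0,0.5,0,0,0,0],[0,0.4,0,0,0,0],[0,0.3,0,0,0,0],[0,0.3,0,0,0,0],[0,0.3,0,0,0,0],[0,0.3,0,0,0,0],[0,0.2,0,0,0,0],[0,0.2,0,0,0,0],[0,0,0,0,0,0]]]'; python3 -m crank '[[[0,0.15,0,0,0,0],[0,0.1,0,0,0,0],[0,0,0,0,0,0]]]'
```

```text
time: 32.17
ee_pos: [0.657, -0.0006, 0.0232]
tcp_rot: [-180.0, 0.0, 90.2]
wrist_force: [0.2, -0.4, -0.1]
opening: 0.0512
grasp_force: 0.0
time: 32.42
ee_pos: [0.6571, 0.0034, 0.0232]
tcp_rot: [-180.0, 0.1, 90.2]
wrist_force: [2.0, -3.7, -0.7]
opening: 0.0515
grasp_force: 0.0
```

```bash
python3 -m crank '[[[0,0.1,0,0,0,0],[0,0.1,0,0,0,0],[0,0,0,0,0,0]]]';  python3 -m crank '[[[0,-0.5,0,0,0,0],[0,-1,0,0,0,0],[0,-1,1,0,0,0],[0,-1,1,0,0,0],[0,-1,1,0,0,0],[0,-1,1,0,0,0],[-1,-1,0,0,0,0],[-1,-1,0,0,0,0],[-1,-1,0,0,0,0],[-1,-1,0,0,0,0],[-1,0,0,0,0,0],[0,0,0,0,0,0]]]'; python3 rim.py c11.png
python3 - <<'E'
from h import *
s=snap("side");a=cv2.imread("pics/c11.png")
b=cv2.cvtColor(cv2.resize(s[170:250,230:340],(440,320)),cv2.COLOR_RGB2BGR)
cv2.imwrite("pics/c12.png",np.hstack([cv2.resize(a,(360,320)),b]))
i=snap("top");h=cv2.cvtColor(i,cv2.COLOR_RGB2HSV);w=cv2.inRange(h,(0,0,110),(180,60,255))
print(rect(ray("top",big(w,285,145,345,195),.008)))
E
```

```text
time: 32.67
ee_pos: [0.6578, 0.0049, 0.0242]
tcp_rot: [179.9, 0.3, 90.1]
wrist_force: [1.8, -18.5, 3.2]
opening: 0.0511
grasp_force: 0.0
time: 33.67
ee_pos: [0.5541, -0.1831, 0.1032]
tcp_rot: [-179.9, -0.0, 90.1]
wrist_force: [-0.4, -0.3, 0.5]
opening: 0.0514
grasp_force: 0.0
rim (array([658.2,  66.4]), array([119.4, 100.5]), 0.6) [292 148] [328 190]
bars [582.24028804 -14.39089767  30.        ] [733.812633   131.56238816  30.        ]
(array([664.5,  67.1]), array([103.1,  88.7]), 1.33)
```

View pics/c12.png

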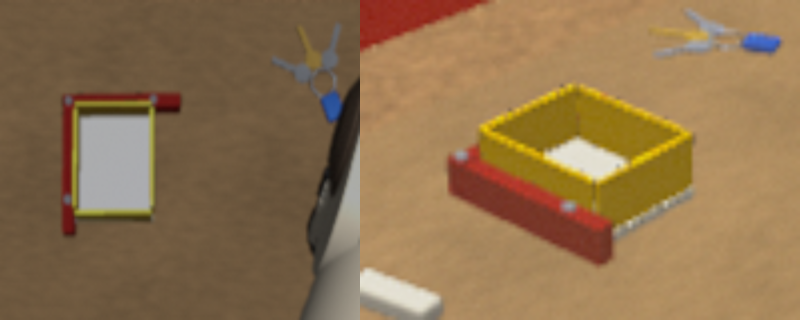

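The picture shows the tray home against both bars, all four sides upright, and the bystanders in view untouched. The last push met 18 N against the left bar. Handing in.

```bash
python3 -c "
from workcell import bot
print(bot.job_done())"
```

```text
the job is handed in; nothing more can be done
None
```

The job is handed in at about 34 s: all four sides stand upright and the tray sits flush against both bars of the corner stop; the hand-in printed no verdict, so this rests on the last pictures and contact forces.

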